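# Close up the row of test blocks in the sanding jig and lock it

### The arm

A 7-joint arm with a two-finger parallel gripper is mounted at the origin on the work surface. World frame = base frame: x ahead of the robot, y to its left, z up, the work surface at z = 0. Lengths are in mm, angles in rad, forces in N, time in s.
With the tool pointing down it reaches from about 400 to 875 mm from the base axis. Payload 4.4 kg.
Tool frame: the origin (TCP) lies midway between the tips of the shut fingers; the grasp point (between the pads) lies 19 mm behind it (ctrl.pinch_z is the distance from the TCP to the grasp point, in mm); z points along the fingers, y is the line along which they close (so a half turn about z gives the same grasp; the last joint's range is limited). The gripper opens to 85 mm and grips with 20 to 120 N. Pads are 22 mm wide; open, the fingers measure 114 mm over their backs; the gripper's body (76 mm by 85 mm) begins 54 mm behind the grasp point. The pads swing forward as they close: fully open they stand 13 mm farther back than shut.
Start: joints at [1.04, 0.628, 0.038, 1.517, -0.027, 0.996, -0.02], TCP at [291.387, -581.043, 231.313] pointing down, gripper open.
Joint ranges: [-3.06, 3.06], [-0.37, 2.12], [-1.25, 1.32], [0.18, 2.47], [-1.1, 4.24], [0.23, 1.98], [-2.94, 2.94]. Speed limits (rad/s): [2.57, 2.57, 3.14, 3.14, 3.14, 3.14, 3.14].

### API

Orientations are given as [roll, pitch, yaw] about the fixed x, y, z axes, in that order (R = Rz(yaw) Ry(pitch) Rx(roll)).
In Python, from cell import read_state, cams, order, ctrl gives the robot as it stands.
- The arm moves only by the tool move_arm, never from a script. Its argument "targets" is text: rows parted by semicolons, each of 7 numbers parted by spaces: the gripper's target within -1 to 1 (fully open at 1, half-way at 0, shut at -1), then the shift along the tool's x, y, z in cm, then the turn, a rotation vector about the tool's x, y, z in degrees. A call has 1 to 5 rows; each row shifts and turns the commanded pose from where the row before left it, along the tool's axes as they then stand; what a row does not reach is not made up. A row lasts 1/12 s, in which the tool goes at most 41.7 mm and 7.16 degrees, less where a joint would pass 70% of its speed; a pose out of reach is approached as far as the arm can. A call with a gripper value outside its range is refused whole. The fingers move at their own pace and stop on an object; the grip force is fixed at half the most. Time passes only in rows, so rows that do not move let the fingers close. It gives the time, the measured TCP pose, the force, the opening and the grip force at its end, in the units of the state.
- read_state(): the state, without advancing time (a new reading comes with each control period).
- cams.get_image(name): name is "scene" or "top" or "wrist"; returns a dict with "color" (384x512x3 uint8, red, green, blue), "fovy" (degrees; the focal length in pixels is half the picture's height over the tangent of half this angle, whatever the lens; pixels are square), "cx", "cy" (the principal point, pixels), "k1" (the pictures are not rectified: a ray, as slopes to the right and down, at radius r is drawn at 1 + k1 r^2 times it, then the intrinsics apply), "rvec" (rotation vector, rad) and "tvec" (3), from world to camera coordinates, as OpenCV has them. Camera axes: x right, y down, z forward; pixel columns grow to the right and rows downward; lengths in mm; the calibration is good to about 2 mm. A picture is of the moment at which its call begins. There is no depth.
- order.finish_job(): hands the job in; it is judged then, once.
The state is a dict: "clock": time; "qpos": joint angles; "qd": joint speeds; "tau": joint torques, N m; "eef_pos": TCP position; "tool_rot": TCP orientation; "force": force on the tool from outside, world axes, zero at the start; "torque": the same for the moment, N m; "width": finger opening in mm; "gripper_force": force on a finger pad.
Only numpy, scipy, OpenCV 4.12 (cv2) and the standard library are available. Lean on these libraries where they do the work, as an engineer would, in place of code of your own. Each camera call takes 0.05 s, during which the arm holds its last target. There are 200 camera calls.

### The job

Push the row of five coloured test blocks along the channel of the wooden sanding jig from its tail, as one train, until the front block is hard against the end stop and there are no gaps left in the row. Then swing the dark turn-button fully across the channel behind the last block, so that the row is locked in for sanding. Nothing needs gripping, fingertip pushes do it all: never lift or tip a block, and leave the other things on the bench where they are.

Things in the scene. Friction and masses are not known exactly. Their poses are not given: they have to be found in the camera images.
- jig: Wooden sanding jig fixed to the bench: plywood base 150 x 440 x 12 mm (own y -250 to +190) whose top is the channel floor, and two beech fences along own y, 79 mm apart: the channel. Origin: underside, on the channel's centre line; z up, end stop at the +y end, open tail at -y. Fences: 24 mm wide, own y -245 to +185, tops 34 mm above the bench
- stop_face (a point): middle of the foot of the end stop's inner face, at channel floor height, at own y +150 mm in the jig; axes as the jig's. The stop is as wide as the channel and 28 mm tall. A row of five blocks that is fully home reaches from here 250 mm towards the tail
- turn_button (a joint): turn-button angle, rad: 0 = fully across the channel (locked, at its limit), 1.57 = lying on the near fence, pointing to the tail (jig -y), more = swung outward off the fence (limit 2.8). Starts open at 1.65 to 2.2. Upright hinge with light friction (under 1 N at the tip), stays where it is left
- button_pivot (a point): brass pivot screw, on the button's top face 49 mm above the bench, on the fence nearer the robot (jig own x -51.5, y -112.5 mm); own x runs from pivot to tip. The button is a dark wooden bar 18 mm wide, 14 mm thick with round ends, underside 35 mm above the bench. Locked, its face is 3.5 mm behind the last block of a row fully home
- button_tip (a point): centre of the button's far round end, on its top face, 108 mm from the pivot (the bar ends 9 mm beyond)
- ochre_block: ochre-coloured pressed test block of the row: 76 mm across the channel (own x), 50 mm along it (own y), 45 mm tall, about 0.12 kg; origin centre of its underside, 12 mm above the bench. The five stand in one row, touching or within about 1 mm, in any order of colour; the row starts 60 to 120 mm short of the end stop and slides with 2 to 8 N
- olive_block: olive-coloured pressed test block of the row: 76 mm across the channel (own x), 50 mm along it (own y), 45 mm tall, about 0.12 kg; origin centre of its underside, 12 mm above the bench. The five stand in one row, touching or within about 1 mm, in any order of colour; the row starts 60 to 120 mm short of the end stop and slides with 2 to 8 N
- rust_block: rust-coloured pressed test block of the row: 76 mm across the channel (own x), 50 mm along it (own y), 45 mm tall, about 0.12 kg; origin centre of its underside, 12 mm above the bench. The five stand in one row, touching or within about 1 mm, in any order of colour; the row starts 60 to 120 mm short of the end stop and slides with 2 to 8 N
- cocoa_block: cocoa-coloured pressed test block of the row: 76 mm across the channel (own x), 50 mm along it (own y), 45 mm tall, about 0.12 kg; origin centre of its underside, 12 mm above the bench. The five stand in one row, touching or within about 1 mm, in any order of colour; the row starts 60 to 120 mm short of the end stop and slides with 2 to 8 N
- indigo_block: indigo-coloured pressed test block of the row: 76 mm across the channel (own x), 50 mm along it (own y), 45 mm tall, about 0.12 kg; origin centre of its underside, 12 mm above the bench. The five stand in one row, touching or within about 1 mm, in any order of colour; the row starts 60 to 120 mm short of the end stop and slides with 2 to 8 N
- grey_block: spare grey test block, 76 x 50 x 45 mm, standing alone on the bench beside the jig, not part of the row; origin centre of its underside. Bystander
- sanding_block: cork hand sanding block with a brown abrasive sole, 65 x 110 x 34 mm, on the bench beside the jig; origin centre of its underside. Bystander
- pigment_jar: small ochre jar with green lid, 56 mm across, 75 mm tall; origin centre of its underside. Bystander
- oil_jar: amber glass jar with black lid, 64 mm across, 85 mm tall; origin centre of its underside. Bystander
- bench_brush: wooden bench brush lying on its dark bristles, 275 mm long, 36 mm wide, 22 mm tall; its handle points to its own -x. Bystander
- screwdriver: screwdriver lying on the bench, handle to its own -x. Bystander
- steel_cup: open steel cup, 72 mm across the rim, 85 mm tall; origin centre of its underside. Bystander

How it is judged:
By the outcome, as a careful person would: the job done as asked, in the order asked, and still so for the second after the job is handed in, with the robot touching nothing.
It also fails if it takes over 45 s, if anything falls off the work surface, if the arm or the gripper's body presses on something with over 40 N, if the wrist force passes 120 N, or if a joint passes its speed limit or range.

## Working session

There is one attempt and no reset: what is moved stays moved. The work goes in short steps, Python scripts to look and compute and a tool call to move; the robot and the scene stay as the last step left them, time stands still between calls to the robot, and variables do not carry over. Pictures are saved under pics/ and viewed, at most 10 in all, crops included, and the job is handed in when it is done.

Besides the shell and the picture viewer there is one more tool, called by a JSON object that holds its "method" and its "body", one argument or row to a line. move_arm: Moves the arm, as the interface text tells. Its arguments: {"type":"object","properties":{"targets":{"type":"string"}},"required":["targets"]}

```bash
mkdir -p pics; cat > h.py <<'E'
import numpy as np,cv2
from cell import read_state,cams,order,ctrl
def K(c):
    h=c["color"].shape[0];f=h/2/np.tan(np.radians(c["fovy"])/2)
    return np.array([[f,0,c["cx"]],[0,f,c["cy"]],[0,0,1.]]),np.array([c["k1"],0,0,0,0.])
def ray(c,uv,z):
    k,d=K(c);n=cv2.undistortPoints(np.array(uv,float).reshape(-1,1,2),k,d).reshape(-1,2)
    R=cv2.Rodrigues(np.array(c["rvec"],float))[0];o=-R.T@np.array(c["tvec"],float).ravel()
    v=np.c_[n,np.ones(len(n))]@R
    return o+v*((np.broadcast_to(z,len(n))-o[2])/v[:,2])[:,None]
def proj(c,P):
    k,d=K(c);return cv2.projectPoints(np.array(P,float).reshape(-1,1,3),np.array(c["rvec"],float),np.array(c["tvec"],float),k,d)[0].reshape(-1,2)
def save(c,name,box=None,s=1):
    im=c["color"][:,:,::-1]
    if box: im=im[box[1]:box[3],box[0]:box[2]]
    cv2.imwrite("pics/"+name,cv2.resize(im,None,fx=s,fy=s,interpolation=cv2.INTER_CUBIC))
E
python3 - <<'E'
from h import *
import pickle
t=cams.get_image("top");s=cams.get_image("scene")
pickle.dump((t,s),open("i0.pkl","wb"))
save(t,"top0.png",s=1.5);save(s,"scene0.png",s=1.5)
st=read_state();print(st["tool_rot"],st["force"],st["width"],st["clock"])
E
```

```text
[-3.13983604e+00  1.47844818e-05  4.64820360e-01] [0.76807587 0.32954895 0.37517073] 85.2190155908795 0.1
```

View pics/top0.png

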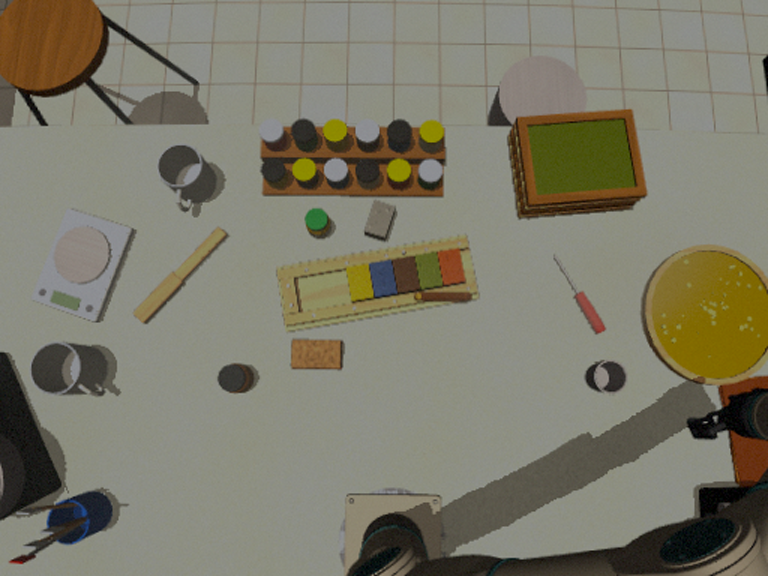

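View pics/scene0.png

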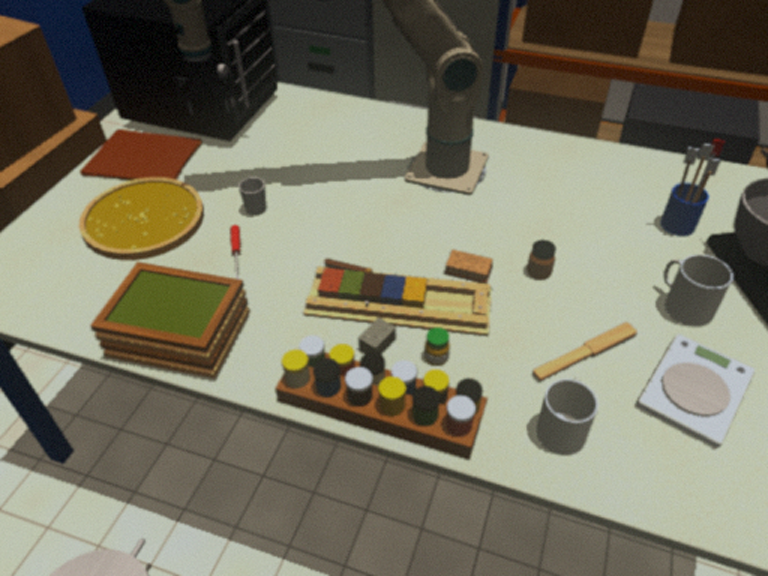

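The top view shows the row from ochre at the stop end (~240,188 in native pixels) to rust at the tail (~302,178). The tail is to the right (world −y). The button lies near (296,197), just off the near fence. I'll enlarge this area.

```bash
python3 - <<'E'
from h import *
import pickle
t,s=pickle.load(open("i0.pkl","rb"))
save(t,"top0c.png",(180,150,330,225),5.3)
E
```

```text
(no output)
```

View pics/top0c.png

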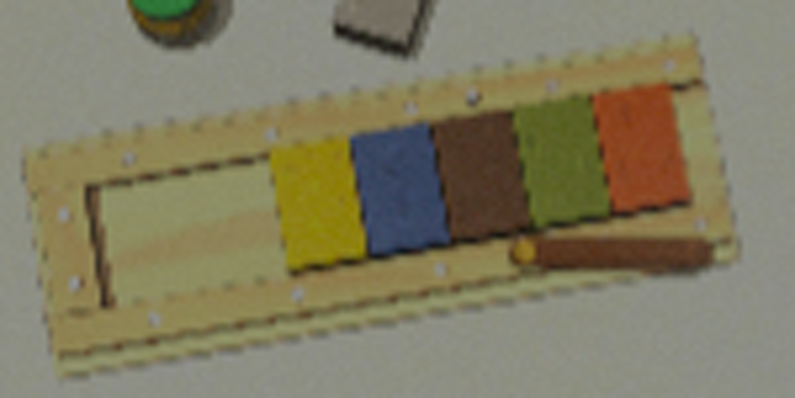

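```bash
cat > fit.py <<'E'
from h import *
import pickle
from scipy.optimize import least_squares
t,s=pickle.load(open("i0.pkl","rb"))
px=lambda a:np.array(a,float)/5.3+[180,150]
# jig-frame pts (x far positive): pivot, fence far inner at tail.., row corners w/ unknown offset d (front gap)
print(ray(t,px([[525,250],[712,255],[270,152],[288,272],[672,87],[690,203]]),[49,49,57,57,57,57]).round(1))
fix=[((-51.5,-112.5,49),(525,250)),((39.5,150,34),(90,186)),((-39.5,150,34),(108,306)),((63.5,-245,34),(697,38)),((-63.5,-245,34),(735,238)),((-75,190,12),(60,377)),]
row=[((38,0,57),(270,152)),((-38,0,57),(288,272)),((38,-250,57),(672,87)),((-38,-250,57),(690,203))]
def T(p,P):
    c,s_=np.cos(p[2]),np.sin(p[2]);P=np.array(P,float);return np.c_[p[0]+c*P[:,0]-s_*P[:,1],p[1]+s_*P[:,0]+c*P[:,1],P[:,2]]
def f(p):
    P=[a for a,_ in fix]+[(a[0],a[1]+150-p[3],a[2]) for a,_ in row]
    return (proj(t,T(p,P))-px([b for _,b in fix+row])).ravel()
r=least_squares(f,[500,0,-.1,90],loss="soft_l1",x_scale=[1,1,.01,1])
print(r.x.round(3));print(f(r.x).reshape(-1,2).round(2))
E
python3 fit.py
```

```text
[[ 530.9  -53.    49. ]
 [ 528.9 -168.3   49. ]
 [ 589.2  104.7   57. ]
 [ 514.7   92.2   57. ]
 [ 632.8 -143.7   57. ]
 [ 559.9 -154.    57. ]]
[5.59610e+02 6.53390e+01 1.81000e-01 1.16592e+02]
[[ 0.49  0.51]
 [-0.36 -0.18]
 [-0.24  0.47]
 [ 0.43  1.09]
 [ 0.63  0.2 ]
 [-0.51  0.3 ]
 [-0.1  -0.53]
 [ 0.26 -0.46]
 [-0.87 -0.97]
 [ 0.16 -0.4 ]]
```

{"method": "move_arm", "body": {
  "targets": "-1 0 0 0 0 0 5.5; -1 0 0 0 0 0 5.5; -1 0 0 0 0 0 5.4; -1 2.5 -2.25 0 0 0 0; -1 2.5 -2.25 0 0 0 0"
}}

```text
clock: 0.52
eef_pos: [330.7, -528.8, 230.6]
tool_rot: [3.141, 0.002, 0.173]
force: [0.8, 0.5, -0.4]
width: 25.7
gripper_force: 0.0
```

{"method": "move_arm", "body": {
  "targets": "-1 2.5 -2.25 0 0 0 0; -1 2.5 -2.25 0 0 0 0; -1 2.5 -2.25 0 0 0 0; -1 2.5 -2.25 0 0 0 0; -1 2.5 -2.25 0 0 0 0"
}}

```text
clock: 0.93
eef_pos: [436.2, -393.3, 231.0]
tool_rot: [-3.141, 0.0, 0.178]
force: [0.3, -0.3, 0.7]
width: 0.1
gripper_force: 0.0
```

{"method": "move_arm", "body": {
  "targets": "-1 2.5 -2.25 0 0 0 0; -1 2.5 -2.25 0 0 0 0; -1 2.5 -2.25 0 0 0 0; -1 2.5 -2.25 0 0 0 0; -1 2.5 -2.25 0 0 0 0"
}}

```text
clock: 1.35
eef_pos: [539.2, -260.5, 231.0]
tool_rot: [-3.141, 0.001, 0.179]
force: [0.1, 0.0, 0.6]
width: 0.1
gripper_force: 0.0
```

{"method": "move_arm", "body": {
  "targets": "-1 3.2 -2.5 0 0 0 0; -1 3.2 -2.5 0 0 0 0; -1 0 0 3 0 0 0; -1 0 0 3 0 0 0; -1 0 0 3 0 0 0"
}}

```text
clock: 1.77
eef_pos: [593.4, -200.2, 140.2]
tool_rot: [3.141, -0.001, 0.181]
force: [-0.0, -0.8, -0.8]
width: 0.2
gripper_force: 0.0
```

```bash
python3 - <<'E'
from h import *
c=cams.get_image("wrist");save(c,"w1.png");print(read_state()["eef_pos"])
for y in(-250,-216.6,-185):
  pass
a=.178;p=np.array([559.6,65.3])
J=lambda x,y,z:[p[0]+np.cos(a)*x-np.sin(a)*y,p[1]+np.sin(a)*x+np.cos(a)*y,z]
print(proj(c,[J(0,-250,12),J(38,-216.6,57),J(-38,-216.6,57),J(39.5,-245,34),J(-39.5,-245,34)]).round())
E
```

```text
[ 588.88942169 -199.38232844  133.83388376]
[[232. 164.]
 [177. 122.]
 [184. 228.]
 [223. 117.]
 [225. 218.]]
```

View pics/w1.png

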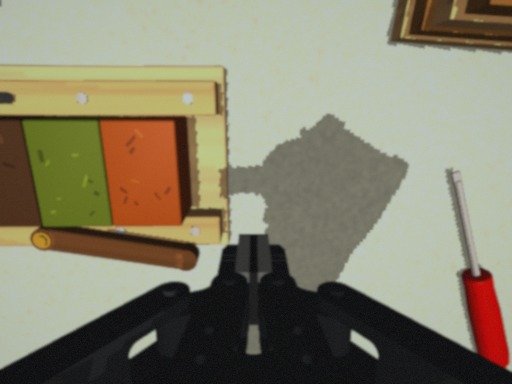

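The wrist view agrees with the fit to a few mm: the rust rear face is at ~(182,120–225), the base tail edge at x≈228, and the button is clear of the channel. I'll move to the centre of the channel behind rust and lower.

{"method": "move_arm", "body": {
  "targets": "-1 1.8 -0.8 0 0 0 0; -1 0 0 3.5 0 0 0; -1 0 0 3.5 0 0 0; -1 0 0 3.4 0 0 0; -1 0 0 0 0 0 0"
}}

```text
clock: 2.23
eef_pos: [604.1, -188.7, 31.3]
tool_rot: [-3.136, 0.011, 0.179]
force: [-1.7, 0.2, -0.7]
width: -0.3
gripper_force: 0.0
```

{"method": "move_arm", "body": {
  "targets": "-1 0 -0.8 0 0 0 0; -1 0 -0.8 0 0 0 0; -1 0 -0.6 0 0 0 0; -1 0 -0.4 0 0 0 0; -1 0 0 0 0 0 0"
}}

```text
clock: 2.65
eef_pos: [605.6, -162.9, 39.3]
tool_rot: [-3.142, -0.003, 0.181]
force: [-0.6, 0.5, 0.9]
width: 0.2
gripper_force: 0.0
```

{"method": "move_arm", "body": {
  "targets": "-1 -0.4 0 1.2 0 0 0; -1 0 -0.3 0 0 0 0; -1 0 -0.3 0 0 0 0; -1 0 -0.3 0 0 0 0; -1 0 0 0 0 0 0"
}}

```text
clock: 3.07
eef_pos: [599.5, -156.6, 26.0]
tool_rot: [3.141, -0.001, 0.179]
force: [-0.4, 0.5, 0.5]
width: -0.3
gripper_force: 0.3
```

{"method": "move_arm", "body": {
  "targets": "-1 0 -0.4 0 0 0 0; -1 0 -0.4 0 0 0 0; -1 0 -0.4 0 0 0 0; -1 0 -0.4 0 0 0 0; -1 0 -0.4 0 0 0 0"
}}

```text
clock: 3.48
eef_pos: [595.7, -137.1, 25.6]
tool_rot: [3.141, -0.001, 0.178]
force: [1.0, -3.3, 2.1]
width: -0.2
gripper_force: 2.0
```

{"method": "move_arm", "body": {
  "targets": "-1 0 -0.4 0 0 0 0; -1 0 -0.4 0 0 0 0; -1 0 -0.4 0 0 0 0; -1 0 -0.4 0 0 0 0; -1 0 -0.4 0 0 0 0"
}}

```text
clock: 3.9
eef_pos: [592.1, -117.4, 25.6]
tool_rot: [3.141, -0.001, 0.178]
force: [0.4, -5.8, 3.8]
width: 0.2
gripper_force: 2.6
```

{"method": "move_arm", "body": {
  "targets": "-1 0 -0.4 0 0 0 0; -1 0 -0.4 0 0 0 0; -1 0 -0.4 0 0 0 0; -1 0 -0.4 0 0 0 0; -1 0 -0.4 0 0 0 0"
}}

```text
clock: 4.32
eef_pos: [588.5, -97.7, 25.6]
tool_rot: [3.141, -0.001, 0.178]
force: [-0.0, -4.7, 4.1]
width: 0.1
gripper_force: 2.7
```

{"method": "move_arm", "body": {
  "targets": "-1 0 -0.4 0 0 0 0; -1 0 -0.4 0 0 0 0; -1 0 -0.4 0 0 0 0; -1 0 -0.4 0 0 0 0; -1 0 -0.4 0 0 0 0"
}}

```text
clock: 4.73
eef_pos: [584.9, -78.1, 25.6]
tool_rot: [3.141, -0.001, 0.178]
force: [0.6, -4.8, 4.2]
width: 0.2
gripper_force: 2.7
```

{"method": "move_arm", "body": {
  "targets": "-1 0 -0.4 0 0 0 0; -1 0 -0.4 0 0 0 0; -1 0 -0.4 0 0 0 0; -1 0 -0.3 0 0 0 0; -1 0 -0.2 0 0 0 0"
}}

```text
clock: 5.15
eef_pos: [581.6, -60.8, 25.4]
tool_rot: [-3.142, -0.0, 0.179]
force: [-0.1, -5.0, 3.0]
width: 0.0
gripper_force: 2.5
```

{"method": "move_arm", "body": {
  "targets": "-1 0 -0.2 0 0 0 0; -1 0 -0.2 0 0 0 0; -1 0 -0.2 0 0 0 0; -1 0 -0.2 0 0 0 0; -1 0 -0.2 0 0 0 0"
}}

```text
clock: 5.57
eef_pos: [579.9, -51.7, 25.4]
tool_rot: [3.141, -0.0, 0.178]
force: [0.5, -4.3, 4.1]
width: -0.4
gripper_force: 2.7
```

{"method": "move_arm", "body": {
  "targets": "-1 0 -0.15 0 0 0 0; -1 0 -0.15 0 0 0 0; -1 0 -0.15 0 0 0 0; -1 0 -0.15 0 0 0 0; -1 0 0 0 0 0 0"
}}

```text
clock: 5.98
eef_pos: [578.7, -45.2, 25.3]
tool_rot: [-3.141, 0.0, 0.179]
force: [1.3, -3.9, 3.1]
width: -0.1
gripper_force: 2.1
```

{"method": "move_arm", "body": {
  "targets": "-1 0 -0.15 0 0 0 0; -1 0 -0.15 0 0 0 0; -1 0 -0.1 0 0 0 0; -1 0 -0.1 0 0 0 0; -1 0 0 0 0 0 0"
}}

```text
clock: 6.4
eef_pos: [578.1, -42.2, 25.4]
tool_rot: [3.14, -0.0, 0.177]
force: [1.6, -7.4, 1.7]
width: 0.0
gripper_force: 3.8
```

{"method": "move_arm", "body": {
  "targets": "-1 0 -0.15 0 0 0 0; -1 0 -0.15 0 0 0 0; -1 0 -0.1 0 0 0 0; -1 0 0 0 0 0 0; -1 0 0 0 0 0 0"
}}

```text
clock: 6.82
eef_pos: [578.4, -42.1, 25.5]
tool_rot: [3.135, -0.002, 0.175]
force: [3.1, -14.6, 0.7]
width: -0.1
gripper_force: 7.2
```

{"method": "move_arm", "body": {
  "targets": "-1 0 -0.2 0 0 0 0; -1 0 -0.15 0 0 0 0; -1 0 0 0 0 0 0; -1 0 0 0 0 0 0"
}}

```text
clock: 7.15
eef_pos: [578.5, -42.1, 25.6]
tool_rot: [3.131, -0.003, 0.173]
force: [3.2, -20.6, -0.6]
width: -0.3
gripper_force: 10.3
```

```bash
python3 - <<'E'
from h import *
c=cams.get_image("top");w=cams.get_image("wrist")
a=cv2.resize(c["color"][150:225,180:330],None,fx=4,fy=4,interpolation=2);b=cv2.resize(w["color"],(400,300))
o=np.zeros((600,600,3),np.uint8);o[:300,:600]=a;o[300:,:400]=b
cv2.imwrite("pics/c2.png",o[:,:,::-1])
E
```

```text
(no output)
```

View pics/c2.png

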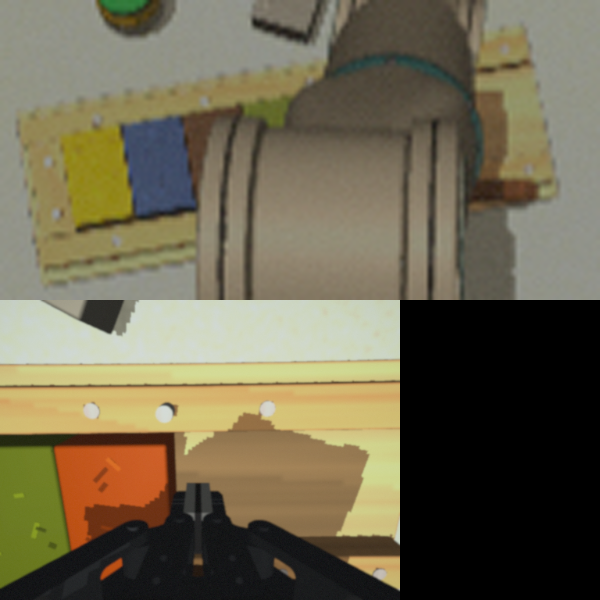

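The ochre block is against the stop, the row is closed, and the force climbs without motion. I'll back off, rise, and go outside the button.

{"method": "move_arm", "body": {
  "targets": "-1 0 0.7 0 0 0 0; -1 0 2 0 0 0 0; -1 0 2 0 0 0 0; -1 0 2 0 0 0 0; -1 0 1 -2 0 0 0"
}}

```text
clock: 7.67
eef_pos: [586.8, -109.0, 41.8]
tool_rot: [-3.138, 0.008, 0.178]
force: [0.1, -0.1, 0.3]
width: -0.0
gripper_force: 0.0
```

{"method": "move_arm", "body": {
  "targets": "-1 0 0 -2.5 0 0 0; -1 0 0 -2.5 0 0 0; -1 0 0 0 0 0 0; -1 -2.5 0 0 0 0 0; -1 -2.5 0 0 0 0 0"
}}

```text
clock: 8.08
eef_pos: [541.0, -114.8, 94.8]
tool_rot: [-3.139, -0.0, 0.182]
force: [0.2, -0.2, -0.2]
width: -0.2
gripper_force: 0.0
```

{"method": "move_arm", "body": {
  "targets": "-1 -2.5 0 0 0 0 0; -1 -2.5 0 0 0 0 0; -1 -1.2 0 0 0 0 0; -1 0 0 0 0 0 0; -1 0 0 0 0 0 0"
}}

```text
clock: 8.5
eef_pos: [479.7, -127.3, 94.9]
tool_rot: [-3.14, 0.001, 0.179]
force: [1.1, -0.3, 0.4]
width: 0.1
gripper_force: 0.0
```

```bash
cat >> h.py <<'E'
A=.178;P0=np.array([559.6,65.3])
def jig(p):
    d=np.array(p[:2])-P0;return np.round([np.cos(A)*d[0]+np.sin(A)*d[1],-np.sin(A)*d[0]+np.cos(A)*d[1],p[2]],1)
def J(x,y,z): return [P0[0]+np.cos(A)*x-np.sin(A)*y,P0[1]+np.sin(A)*x+np.cos(A)*y,z]
E
python3 - <<'E'
from h import *
c=cams.get_image("wrist");save(c,"w3.png")
print(jig(read_state()["eef_pos"]),read_state()["tool_rot"])
print(proj(c,[J(-51.5,-112.5,49),J(0,-250,12),J(-63.5,-245,34)]).round())
E
```

```text
[-111.5 -175.8   95. ] [-3.14033746e+00 -6.49085802e-04  1.80010062e-01]
[[139. 110.]
 [376.  20.]
 [369. 130.]]
```

View pics/w3.png

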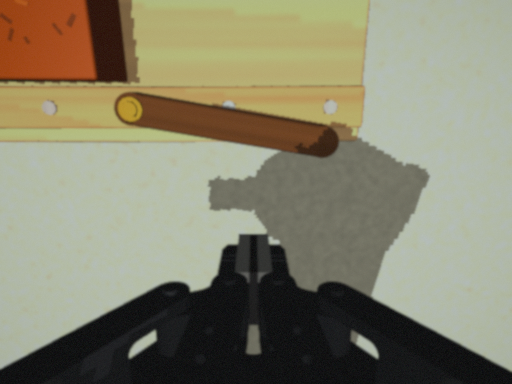

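The pivot is at (131,108), against a predicted (139,110), so the jig sits ~4 mm further +y. The tip is at (325,142), which gives θ≈1.745. Next I lower outside the bar and start the swing.

{"method": "move_arm", "body": {
  "targets": "-1 0 0 2 0 0 0; -1 0 0 2 0 0 0; -1 0 0 1.4 0 0 0; -1 0 0 0 0 0 0; -1 0 0 0 0 0 0"
}}

```text
clock: 8.97
eef_pos: [480.7, -127.9, 40.6]
tool_rot: [-3.141, 0.001, 0.18]
force: [-0.1, 0.0, 0.6]
width: 0.1
gripper_force: 0.0
```

{"method": "move_arm", "body": {
  "targets": "-1 0.8 0.1 0 0 0 0; -1 0.8 0.1 0 0 0 0; -1 0.8 0.1 0 0 0 0; -1 0 0 0 0 0 0"
}}

```text
clock: 9.3
eef_pos: [508.1, -127.3, 42.3]
tool_rot: [3.14, -0.005, 0.18]
force: [0.5, 0.3, -0.1]
width: 0.2
gripper_force: 0.0
```

{"method": "move_arm", "body": {
  "targets": "-1 0.9 0.3 0 0 0 0; -1 0.9 0.3 0 0 0 0; -1 0.8 0.2 0 0 0 0; -1 0.8 0 0 0 0 0; -1 0.8 0 0 0 0 0"
}}

```text
clock: 9.72
eef_pos: [547.4, -127.9, 41.4]
tool_rot: [-3.141, 0.0, 0.178]
force: [-1.0, 1.2, -0.3]
width: -0.1
gripper_force: 0.4
```

{"method": "move_arm", "body": {
  "targets": "-1 0.8 0 0 0 0 0; -1 0.8 -0.2 0 0 0 0; -1 0.9 -0.3 0 0 0 0; -1 0.8 -0.4 0 0 0 0; -1 0 0 0 0 0 0"
}}

```text
clock: 10.13
eef_pos: [580.3, -111.1, 41.4]
tool_rot: [-3.141, -0.003, 0.181]
force: [0.6, 0.1, -0.7]
width: -0.1
gripper_force: 0.0
```

```bash
sed -i 's/559.6,65.3\])$/558.9,69.2])/' h.py; python3 - <<'E'
from h import *
c=cams.get_image("wrist");save(c,"w4.png")
print(P0,jig(read_state()["eef_pos"]),read_state()["force"])
E
```

```text
[558.9  69.2] [ -12.1 -181.8   41.3] [ 0.17801672 -0.8599465  -0.40174851]
```

View pics/w4.png

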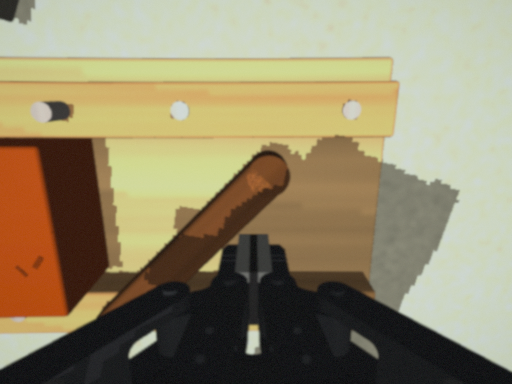

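The button is about halfway, at ≈0.75 rad, with its tip at (268,172). I'll carry on along the arc.

{"method": "move_arm", "body": {
  "targets": "-1 0.75 -0.6 0 0 0 0; -1 0.7 -0.65 0 0 0 0; -1 0.7 -0.65 0 0 0 0; -1 0.5 -0.9 0 0 0 0; -1 0.5 -0.9 0 0 0 0"
}}

```text
clock: 10.6
eef_pos: [602.8, -70.1, 41.3]
tool_rot: [-3.141, -0.0, 0.179]
force: [-1.6, 0.4, 0.1]
width: -0.1
gripper_force: 0.4
```

{"method": "move_arm", "body": {
  "targets": "-1 0.1 -0.3 0 0 0 0; -1 0.1 -0.3 0 0 0 0; -1 0.1 -0.2 0 0 0 0; -1 0 -0.2 0 0 0 0; -1 0 0 0 0 0 0"
}}

```text
clock: 11.02
eef_pos: [603.6, -60.7, 41.4]
tool_rot: [3.142, -0.0, 0.179]
force: [1.2, -0.7, 0.3]
width: -0.2
gripper_force: 0.1
```

{"method": "move_arm", "body": {
  "targets": "-1 0 -0.15 0 0 0 0; -1 0 -0.15 0 0 0 0; -1 0 -0.15 0 0 0 0; -1 0 0 0 0 0 0"
}}

```text
clock: 11.35
eef_pos: [603.0, -57.3, 41.5]
tool_rot: [3.14, -0.001, 0.178]
force: [0.9, -1.2, -0.6]
width: 0.1
gripper_force: 0.9
```

{"method": "move_arm", "body": {
  "targets": "-1 0 -0.15 0 0 0 0; -1 0 -0.15 0 0 0 0; -1 0 -0.15 0 0 0 0; -1 0 0 0 0 0 0"
}}

```text
clock: 11.68
eef_pos: [602.9, -56.7, 41.6]
tool_rot: [3.136, -0.002, 0.176]
force: [2.2, -8.5, -2.0]
width: -0.2
gripper_force: 4.0
```

{"method": "move_arm", "body": {
  "targets": "-1 0 -0.2 0 0 0 0; -1 0 0 0 0 0 0; -1 0 0 0 0 0 0; -1 0 0.7 0 0 0 0; -1 0 1.5 0 0 0 0"
}}

```text
clock: 12.1
eef_pos: [604.7, -69.2, 41.1]
tool_rot: [-3.139, 0.001, 0.181]
force: [-0.8, 0.1, -0.3]
width: 0.4
gripper_force: 0.0
```

{"method": "move_arm", "body": {
  "targets": "-1 0 3 0 0 0 0; -1 0 3 -2 0 0 0; -1 0 3 -3 0 0 0; -1 0 3.5 -3 0 0 0; -1 0 3.5 -2 0 0 0"
}}

```text
clock: 12.52
eef_pos: [633.8, -224.7, 140.1]
tool_rot: [-3.14, -0.001, 0.18]
force: [1.3, 0.1, 0.3]
width: -0.2
gripper_force: 0.0
```

{"method": "move_arm", "body": {
  "targets": "-1 0 3.5 0 0 0 0; -1 0 3.5 0 0 0 0; -1 0 3 0 0 0 0; -1 0 0 0 0 0 0; -1 0 0 0 0 0 0"
}}

```text
clock: 12.93
eef_pos: [649.7, -325.5, 137.2]
tool_rot: [-3.141, 0.001, 0.175]
force: [0.4, 0.0, 0.2]
width: 0.1
gripper_force: 0.0
```

```bash
python3 - <<'E'
from h import *
c=cams.get_image("top");save(c,"t5.png",(180,140,330,240),5.2);print(read_state()["force"])
pr=lambda P:((proj(c,P)-[180,140])*5.2).round()
print(pr([J(-51.5,-112.5,49),J(56.5,-112.5,49),J(38,-100,57),J(-38,-100,57)]))
E
```

```text
[0.13359443 0.22777964 0.56592709]
[[511. 302.]
 [481. 136.]
 [468. 164.]
 [488. 282.]]
```

View pics/t5.png

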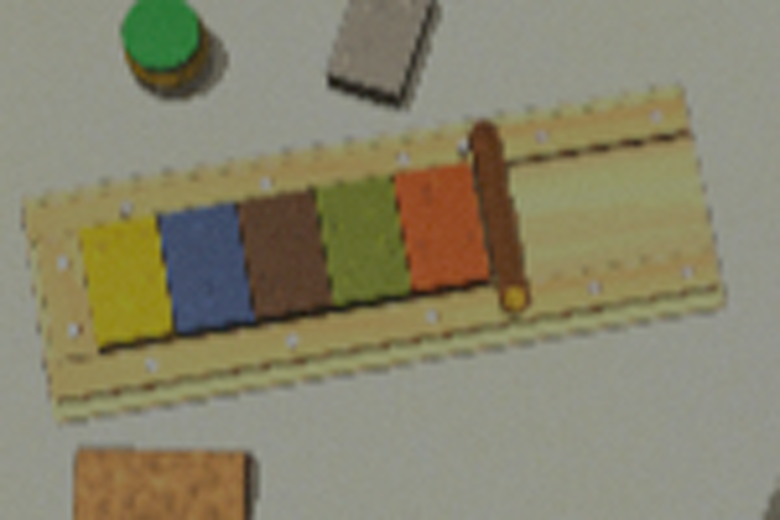

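The row is closed against the stop. The button runs from (515,298) to (484,130), and its slope matches the predicted locked pose. The grey block, cork sanding block and green-lidded jar are where they were.

```bash
python3 -c "
from cell import order;print(order.finish_job())"
```

```text
the job is handed in; nothing more can be done
None
```

The five-block row is pushed home against the end stop with no visible gaps, the turn-button is fully across behind it, and the job is handed in at about 13 s on the robot's clock; no verdict was returned.

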